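Set the warp tension dial of a table loom

TASK

Get the table loom ready for its next warp: swing the cam brake's lever off, turn the tension dial until its nose points squarely into the gate between the two lugs of the marker ring, then swing the brake lever fully home again so that the dial is held there. Leave the marker ring as it is set, do not disturb the mug or the jar, and let go at the end.

Things in the scene. Friction and masses are not known exactly. Their poses are not given: they have to be found in the camera images.
- loom: wooden table loom, fixed, no yarn. Its front is a board 340 x 250 mm sloping 28 degrees that faces the robot's left side; it rises towards the robot's right. Origin on the table under the point where the dial's axis meets the board's face, 105 mm higher. z up, x level, the way the board rises, y to the left when facing the board. In these axes 'up the board' = (cos 28, 0, sin 28), outward normal n = (-sin 28, 0, cos 28)
- dial_axis (a point): fixed point where the dial's axis meets the board's face. The board's face reaches 122 mm up, 128 mm down, 200 mm left and 140 mm right of it. Dial, ring and brake lever all turn about n, so the tool comes in along n, tilted 28 degrees; nothing stands over the board. The loom's rails behind are lower than the board's upper edge (162 mm above the table)
- dial_grip (a point): in the tension dial's grip bar, on its axis, 35 mm out from the board; turns with the dial: z = n, x along the bar to the nose. Steel disc 96 mm across, its top 13 mm out; across it an upright black bar 54 mm long, 16 mm wide, from 13 to 45 mm out. One end of the bar (+x) carries the nose, a low 8 mm wide fin that reaches 47 mm from the axis; the other end is plain
- nose_tip (a point): tip of the dial's nose, 47 mm from the axis, 17 mm out from the board
- dial (a joint): angle of the dial, rad, growing counter-clockwise seen facing the board; 0 = nose straight up the board; stops at -3 and 3. Stays where left with the brake off (0.06 N m friction); gripped at its rim with the brake on (slips only if forced). Starts 0.7 to 2.8 rad counter-clockwise of the gate, so turn it clockwise, in more than one grasp if far
- gate (a point): middle of the gate: the 14 mm gap between two small steel lugs (14 x 7 mm, tops 12.5 mm out from the board, lower than the dial's top), 61 mm from the dial's axis. x from the axis out through the gate, y across it, z = n. The lugs stand on the marker ring, a flat aluminium disc 138 mm across, 3 mm thick, under the dial on the same axis; it is stiff (0.5 N m) and to be left as it stands
- ring (a joint): angle of the marker ring, rad, same sense and zero as the dial: the nose points into the middle of the gate when joint dial equals joint ring
- brake_peg (a point): centre (half-way up) of the black round peg at the end of the brake lever: 16 mm diameter, 34 mm long, standing along n from 23 to 57 mm out from the board, 65 mm from the lever's pivot. The lever is a flat steel arm 16 mm wide whose top is 23 mm out from the board
- brake_pivot (a point): pivot of the brake lever, 80 mm to the left of the dial's axis, given 23 mm out from the board. A small eccentric under the lever pushes a steel block (22 x 15 mm, tops 12.5 mm out) onto the left of the dial's rim when the lever is home
- brake (a joint): brake lever angle, rad: 0 = home against its stop, brake on, lever pointing straight up the board; grows to 1.1 (stop) as the peg swings out to the left, counter-clockwise seen facing the board. Off: over 0.7; fully home: under 0.12. Stays where left; takes about 2 N at the peg, a little more in the last 0.12 rad, where the block grips the rim
- mug_mid (a point): white mug, 80 mm across plus its handle, 92 mm high, half-way up; bystander in front of the board
- jar_mid (a point): glass jar with a steel cap, 64 mm across, 85 mm high, half-way up; bystander in front of the board

How it is judged:
On the way, in this order (a step that is already met when the one before it is completed fails the run):
1. the brake lever is swung off (more than 0.7 rad) while the dial still stands where it was (value of joint brake above 0.7 rad and distance of nose_tip from where it was at the start of the episode below 0.012 m), for 0.2 s.
2. with the brake off, the dial's nose is turned into the gate (within 5 mm sideways of its middle line) and stands still (value of joint brake above 0.7 rad and x of nose_tip in the frame of gate above -0.03 m and y of nose_tip in the frame of gate between -0.005 and 0.005 m and velocity of joint dial between -0.1 and 0.1 rad/s), for 0.3 s.
At the end, for the whole second after the job is handed in: The brake lever is home (less than 0.12 rad), the dial is at rest with its nose pointing into the gate (nose tip within 5 mm sideways of the gate's middle line), and the marker ring is where it was (gate within 4 mm) (value of joint brake below 0.12 rad and x of nose_tip in the frame of gate above -0.03 m and y of nose_tip in the frame of gate between -0.005 and 0.005 m and velocity of joint dial between -0.05 and 0.05 rad/s and distance of gate from where it was at the start of the episode below 0.004 m); the robot touches nothing.
It fails at once if the marker ring is turned (gate moved more than 4 mm) (distance of gate from where it was at the start of the episode above 0.004 m).
It fails at once if the mug or the jar is moved more than 20 mm (distance of any of mug_mid, jar_mid from where it was at the start of the episode above 0.02 m).
It also fails if it takes over 72 s, if anything falls off the work surface, if the arm or the gripper's body presses on something with over 40 N, if the wrist force passes 120 N, or if a joint passes its speed limit or range.

ROBOT

A 6-joint arm with a two-finger parallel gripper is mounted at the origin on the work surface. World frame = base frame: x ahead of the robot, y to its left, z up, the work surface at z = 0. Lengths are in m, angles in rad, forces in N, time in s.
With the tool pointing down it reaches from about 0.35 to 0.975 m from the base axis. Payload 4.9 kg.
Tool frame: the origin (TCP) lies midway between the tips of the shut fingers; the grasp point (between the pads) lies 19 mm behind it; z points along the fingers, y is the direction in which the jaws open and shut (so a half turn about z gives the same grasp; the last joint's range is limited). The gripper opens to 85 mm and grips with 20 to 120 N. Pads are 22 mm wide; open, the fingers measure 114 mm over their backs; the gripper's body (76 mm by 85 mm) begins 54 mm behind the grasp point. The pads swing forward as they close: fully open they stand 13 mm farther back than shut.
Start: joints at [1.231, 0.053, 1.613, -0, 1.476, -0.119], TCP at [0.137, 0.61, 0.231] pointing down, gripper open.
Joint ranges: [-3.01, 3.01], [-1.01, 2.22], [0.06, 2.58], [-1.02, 4.17], [0.09, 2.62], [-3.14, 3.14]. Speed limits (rad/s): [2.57, 2.57, 3.14, 3.14, 3.14, 3.14].

INTERFACE

Orientations are given as a rotation vector (axis times angle).
In Python, from station import ctrl gives the robot as it stands.
- The arm moves only by the tool drive_tool, never from a script. Its argument "moves" is one flat list of numbers, 7 for each row, row after row: the turn, a rotation vector about the world's x, y, z in degrees, then the shift along the world's x, y, z in m, then the closure, from 0 (fully open) to 1 (shut). A call has exactly 5 rows; each row shifts and turns the commanded pose from where the row before left it; what a row does not reach is not made up. A row lasts 1/8 s, in which the tool goes at most 62.5 mm and 10.7 degrees, less where a joint would pass 70% of its speed; a pose out of reach is approached as far as the arm can. A call is refused whole if a number of a shift passes 0.0625 or a number of a turn 10.7, either way. A call with a gripper value outside its range is refused whole. The fingers move at their own pace and stop on an object; "newtons" is the grip in N (left out, the last holds). Time passes only in rows, so rows that do not move let the fingers close, or fill a call up. It gives the time, the measured TCP pose, the force and the opening at its end, in the units of the state.
- ctrl.get_obs(): the state, without advancing time (a new reading comes with each control period).
- ctrl.get_image(name): name is "scene" or "top" or "wrist"; returns the picture (400x640x3 uint8, red, green, blue); there is no depth.
- ctrl.get_calibration(name): a dict with "fx", "fy", "cx", "cy" (pixels), "rvec" (rotation vector, rad) and "tvec" (3), from world to camera coordinates, as OpenCV has them; the wrist camera has in their place "T_tool_cam" (4x4, takes a point from camera to tool coordinates, whose origin is the TCP and whose axes are the flange's). Camera axes: x right, y down, z forward; pixel columns grow to the right and rows downward; lengths in m; the calibration is good to about 2 mm. The wrist camera is an equidistant fisheye: a pixel r from the principal point sees the ray r / f radians off the axis. A picture is of the moment at which its call begins: read the wrist's pose just before it. get_calibration takes no time and is no camera call.
- ctrl.finish_job(): hands the job in, once; it reports no verdict.
The state is a dict: "t": time; "q": joint angles; "dq": joint speeds; "effort": joint torques, N m; "tool_pos": TCP position; "tool_rot": TCP orientation; "contact_force": force on the tool from outside, world axes, zero at the start; "wrist_torque": the same for the moment, N m; "opening": finger opening in m.
Only numpy, scipy, OpenCV 4.12 (cv2) and the standard library are available. Lean on these libraries where they do the work, as an engineer would, in place of code of your own. Each camera call takes 0.05 s, during which the arm holds its last target.

## Working session

There is one attempt and no reset: what is moved stays moved. The work goes in short steps, Python scripts to look and compute and a tool call to move; the robot and the scene stay as the last step left them, time stands still between calls to the robot, and variables do not carry over. Pictures are saved under pics/ and viewed, and the job is handed in when it is done.

Besides the shell and the picture viewer there is one more tool, called in YAML: its name, and indented under it one key for each argument. drive_tool: Moves the arm, as the interface text tells. Its arguments: {"type":"object","properties":{"moves":{"type":"array","items":{"type":"number"}},"newtons":{"type":"number"}},"required":["moves"]}

```bash
mkdir -p pics; ls; python3 - <<'E'
from station import ctrl
import cv2
o=ctrl.get_obs();print(o)
for n in ["scene","top","wrist"]:
    cv2.imwrite(f"pics/{n}0.png",ctrl.get_image(n)[:,:,::-1]); print(n,ctrl.get_calibration(n))
E
```

```text
pics
{'t': 0.0, 'q': array([ 1.23105027e+00,  5.33551909e-02,  1.61430685e+00, -1.32309457e-05,
        1.47600045e+00, -1.19015586e-01]), 'dq': array([-0.00070335,  0.00063536,  0.00032214, -0.00240956, -0.0017134 ,
        0.00144755]), 'effort': array([ 7.08883199e-04, -3.93680406e+01, -3.70170665e+01, -8.78251353e-05,
        7.01928380e-03, -1.24505837e-05]), 'tool_pos': array([0.13664059, 0.60923586, 0.23005638]), 'tool_rot': array([-0.34596659, -3.12202262,  0.00317037]), 'contact_force': array([ 0.69414159,  0.15844469, -0.00929376]), 'wrist_torque': array([-0.02295474,  0.01570493,  0.01734033]), 'opening': 0.0855740433481001}
scene {'fx': 372.95382773758286, 'fy': 372.95382773758286, 'cx': 314.22351264400606, 'cy': 193.971416894646, 'rvec': array([ 2.18493293,  1.04690866, -0.42712424]), 'tvec': array([-0.44360368, -0.14454707,  1.02179219])}
top {'fx': 414.8841196329116, 'fy': 414.8841196329116, 'cx': 320.09359275385975, 'cy': 198.38774552922854, 'rvec': array([ 2.1634496 , -2.11825344,  0.17770445]), 'tvec': array([0.14368521, 0.52925277, 0.72780538])}
wrist {'fx': 309.70691628693146, 'fy': 309.70691628693146, 'cx': 313.00187670200427, 'cy': 197.50863912761955, 'T_tool_cam': array([[-4.36897121e-04, -9.54700229e-01, -2.97568955e-01,
         7.56013742e-02],
       [ 9.99999796e-01, -2.78139618e-04, -5.75856694e-04,
        -4.48851760e-04],
       [ 4.67004802e-04, -2.97569145e-01,  9.54700155e-01,
        -1.43861789e-01],
       [ 0.00000000e+00,  0.00000000e+00,  0.00000000e+00,
         1.00000000e+00]])}
```

View pics/scene0.png

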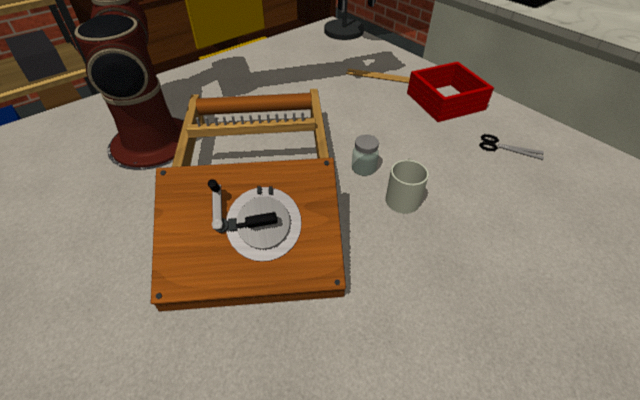

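View pics/top0.png

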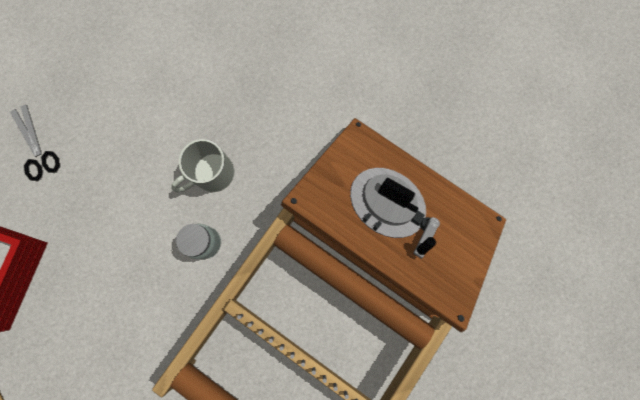

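View pics/wrist0.png

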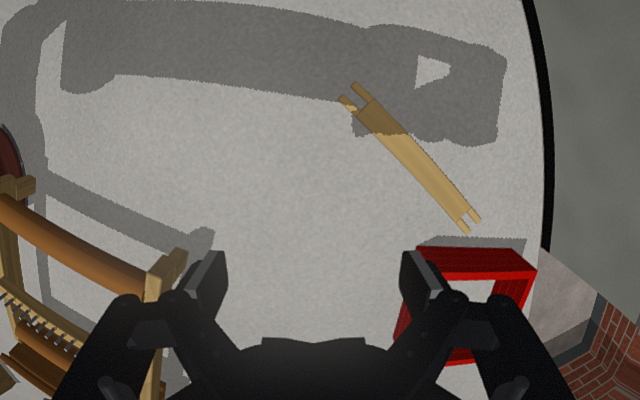

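```bash
python3 - <<'E'
import cv2
a=cv2.imread("pics/scene0.png")[155:310,145:350]; cv2.imwrite("pics/sz.png",cv2.resize(a,None,fx=3.8,fy=3.8,interpolation=cv2.INTER_CUBIC))
a=cv2.imread("pics/top0.png")[110:340,270:520]; cv2.imwrite("pics/tz.png",cv2.resize(a,None,fx=2.6,fy=2.6,interpolation=cv2.INTER_CUBIC))
E
```

```text
(no output)
```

View pics/sz.png

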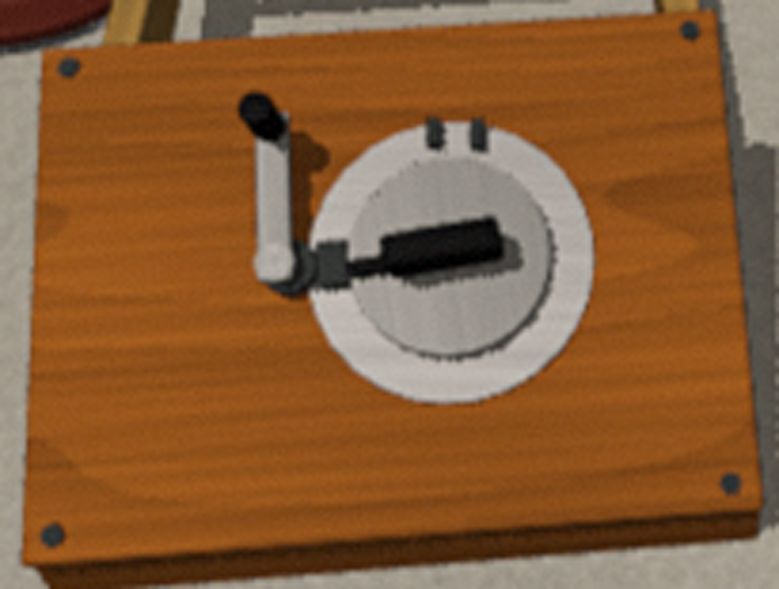

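View pics/tz.png

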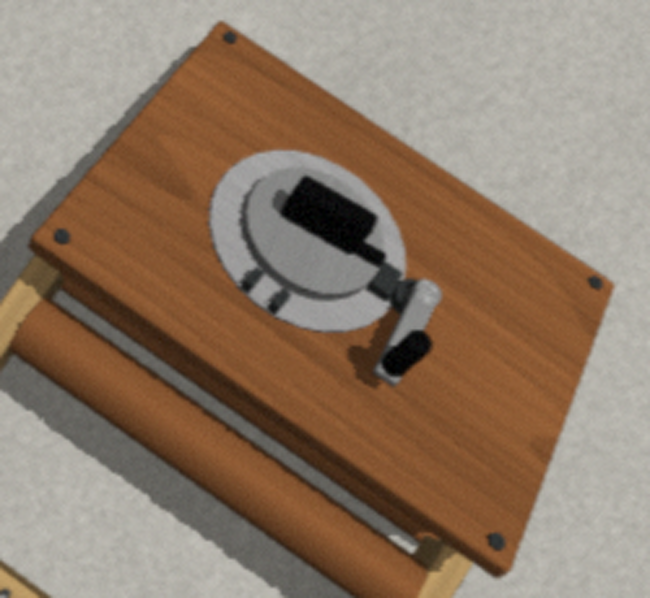

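```bash
cat > h.py <<'E'
import numpy as np, cv2
from scipy.spatial.transform import Rotation as R
from scipy.optimize import least_squares
C=np.cos(np.radians(28));S=np.sin(np.radians(28))
CAL={'scene':dict(f=372.95382773758286,cx=314.22351264400606,cy=193.971416894646,r=[2.18493293,1.04690866,-0.42712424],t=[-0.44360368,-0.14454707,1.02179219]),
'top':dict(f=414.8841196329116,cx=320.09359275385975,cy=198.38774552922854,r=[2.1634496,-2.11825344,0.17770445],t=[0.14368521,0.52925277,0.72780538])}
def proj(P,n):
    c=CAL[n];X=R.from_rotvec(c['r']).apply(np.atleast_2d(P))+c['t']
    return np.c_[c['f']*X[:,0]/X[:,2]+c['cx'],c['f']*X[:,1]/X[:,2]+c['cy']]
def bl(up,left,out): # board coords -> loom
    up,left,out=np.broadcast_arrays(np.asarray(up,float),left,out)
    return np.c_[(C*up-S*out).ravel(),left.ravel(),(.105+S*up+C*out).ravel()]
def world(p,P): 
    return R.from_euler('z',p[2]).apply(P)+[p[0],p[1],0]
sz=lambda a:(np.array(a,float)+.5)/3.8-.5+[145,155]
tz=lambda a:(np.array(a,float)+.5)/2.6-.5+[270,110]
E
cat > fit.py <<'E'
from h import *
cor=bl([.122,.122,-.128,-.128],[.2,-.14,-.14,.2],0)
ms=sz([(43,50),(714,12),(761,512),(25,563)]);mt=tz([(505,576),(33,243),(220,22),(613,287)])
def res(p): W=world(p,cor); return np.r_[(proj(W,'scene')-ms).ravel(),(proj(W,'top')-mt).ravel()]
best=min((least_squares(res,[.0,.5,a]) for a in np.arange(-3,3,1)),key=lambda r:r.cost)
p=best.x;print(p,best.cost);print(res(p).reshape(-1,2).round(2))
# individual
for n,m in(('scene',ms),('top',mt)):
    r=least_squares(lambda p:(proj(world(p,cor),n)-m).ravel(),p);print(n,r.x,r.cost)
def ang(n,m,rad,out):
    return least_squares(lambda a:(proj(world(p,bl(rad*np.cos(a[0]),rad*np.sin(a[0]),out)),n)-m).ravel(),[0.1])
for n,m in(('scene',sz([457,133])),('top',tz([265,290]))):
    r=ang(n,m,.061,.011);print('ring',n,r.x,r.fun)
for n,m in(('scene',sz([[250,100]])),('top',tz([[421,342]]))):
    W=world(p,bl(.065,.080,.057));print('pegtop',n,proj(W,n),m)
def bar(n,nose,plain):
    f=lambda a:np.r_[(proj(world(p,bl(.047*np.cos(a[0]),.047*np.sin(a[0]),.017)),n)-nose).ravel()]
    r=least_squares(f,[1.5]);print('dial',n,r.x,r.fun)
bar('scene',sz([345,268]),0);bar('top',tz([383,258]),0)
np.save('p.npy',p)
E
python3 fit.py
```

```text
[ 0.51151237  0.04026316 -3.73626517] 11.10761380659708
[[-0.47 -1.53]
 [ 0.89 -1.69]
 [ 0.88 -1.17]
 [-1.69  0.2 ]
 [ 1.58  0.68]
 [-1.67 -1.83]
 [-0.08 -0.77]
 [ 1.11 -0.22]]
scene [ 0.51296207  0.03960546 -3.73816181] 4.644508142376331
top [ 0.5107195   0.04069356 -3.73505339] 4.916621202857625
ring scene [-0.09669676] [ 0.02492498 -0.7949873 ]
ring top [-0.09754074] [ 0.02917959 -0.03573383]
pegtop scene [[212.41921991 181.92395747]] [[210.42105263 180.94736842]]
pegtop top [[430.1300561  241.79756551]] [[431.61538462 241.23076923]]
dial scene [1.68212497] [ 1.00920999 -0.1344929 ]
dial top [1.7911444] [0.04717397 0.01104362]
```

```bash
python3 - <<'E'
from h import *
for P in ([0,0,0],[.1,0,0],[0,.1,0],[.137,.61,.2]):
    print(P,proj(np.array(P),'scene'),proj(np.array(P),'top'))
E
```

```text
[0, 0, 0] [[152.30830907 141.21178184]] [[402.00108271 500.08731464]]
[0.1, 0, 0] [[167.3177175  159.92263875]] [[401.39305139 438.5718815 ]]
[0, 0.1, 0] [[186.17448848 127.39640363]] [[345.02460824 499.04170293]]
[0.137, 0.61, 0.2] [[355.26934978  24.61962578]] [[-28.58464091 461.99917753]]
```

```bash
cat >> h.py <<'E'
p=np.load('p.npy') if __import__('os').path.exists('p.npy') else None
def B2W(up,left,out): return world(p,bl(up,left,out))[0]
def frame():
    Rz=R.from_euler('z',p[2]); return Rz.apply([C,0,S]),Rz.apply([0,1,0]),Rz.apply([-S,0,C])
def tgtR(jaw,flip=1): # jaw: angle (ccw from up) of tool y dir in the board
    u,l,n=frame(); y=flip*(np.cos(jaw)*u+np.sin(jaw)*l); z=-n; x=np.cross(y,z)
    return R.from_matrix(np.c_[x,y,z])
def plan(o,up,left,out,jaw=None,flip=1):
    Rc=R.from_rotvec(o['tool_rot']); 
    d=B2W(up,left,out)-o['tool_pos']
    rv=np.degrees((tgtR(jaw,flip)*Rc.inv()).as_rotvec()) if jaw is not None else np.zeros(3)
    return rv.round(2),d.round(4)
def inb(P):
    u,l,n=frame();d=P-np.r_[p[:2],.105];return np.array([d@u,d@l,d@n]).round(4)
def st():
    from station import ctrl
    o=ctrl.get_obs();Rc=R.from_rotvec(o['tool_rot']);u,l,n=frame();y=Rc.apply([0,1,0])
    print('t',round(o['t'],2),'board up/left/out',inb(o['tool_pos']),'jaw',round(np.arctan2(y@l,y@u),3),'tilt err',round(np.degrees(np.arccos(np.clip(-Rc.apply([0,0,1])@n,-1,1))),2),'F board',np.array([o['contact_force']@k for k in(u,l,n)]).round(1),'open',round(o['opening'],4),'q',o['q'].round(2))
    return o
E
python3 - <<'E'
from h import *
o=st()
print(frame())
for f in(1,-1): print(plan(o,.065,.08,.15,np.pi/2,f))
print(B2W(.065,.08,.04),B2W(0,0,.035))
E
```

```text
t 0.15 board up/left/out [ 0.6145 -0.2614 -0.1848] jaw -1.238 tilt err 28.02 F board [-0.2 -0.1  0.4] open 0.0855 q [ 1.23  0.05  1.61 -0.    1.48 -0.12]
(array([-0.73137376,  0.49466037,  0.46947156]), array([-0.56023752, -0.82833201,  0.        ]), array([ 0.38887832, -0.26301558,  0.88294759]))
(array([ 36.02, -15.42, 154.35]), array([ 0.3408, -0.6427,  0.0376]))
(array([ 11.25,  25.81, -21.02]), array([ 0.3408, -0.6427,  0.0376]))
[ 0.43470921 -0.0043711   0.17083356] [0.52512311 0.03105761 0.13590317]
```

drive_tool:
  moves: [1.1, 2.6, -2.1, 0.028, -0.053, 0.008, 0.4, 1.1, 2.6, -2.1, 0.028, -0.053, 0.008, 0.4, 1.1, 2.6, -2.1, 0.028, -0.053, 0.008, 0.4, 1.1, 2.6, -2.1, 0.028, -0.053, 0.008, 0.4, 1.1, 2.6, -2.1, 0.028, -0.053, 0.008, 0.4]
  newtons: 30

```text
t: 0.78
tool_pos: [0.2772, 0.343, 0.2715]
tool_rot: [-0.585, -2.844, -0.104]
contact_force: [1.2, 0.4, 0.5]
opening: 0.0512
```

drive_tool:
  moves: [1.1, 2.6, -2.1, 0.028, -0.053, 0, 0.4, 1.1, 2.6, -2.1, 0.028, -0.053, 0, 0.4, 1.1, 2.6, -2.1, 0.028, -0.053, 0, 0.4, 1.1, 2.6, -2.1, 0.028, -0.053, 0, 0.4, 1.1, 2.6, -2.1, 0.028, -0.053, 0, 0.4]

```text
t: 1.4
tool_pos: [0.4174, 0.0778, 0.2713]
tool_rot: [-0.783, -2.547, -0.192]
contact_force: [1.4, 1.1, 1.4]
opening: 0.051
```

drive_tool:
  moves: [0, 0, 0, 0.028, -0.053, 0, 0.4, 0, 0, 0, 0.028, -0.053, 0, 0.4, 0, 0, 0, 0, 0, 0, 0.4, 0, 0, 0, 0, 0, 0, 0.4, 0, 0, 0, 0, 0, 0, 0.4]

```text
t: 2.02
tool_pos: [0.4724, -0.0252, 0.2713]
tool_rot: [-0.779, -2.549, -0.19]
contact_force: [0.8, 0.3, -0.2]
opening: 0.0512
```

```bash
python3 - <<'E'
from h import *
from station import ctrl
o=st(); print(plan(o,.065,.08,.1,np.pi/2,-1))
cv2.imwrite("pics/w1.png",ctrl.get_image("wrist")[:,:,::-1])
E
```

```text
t 2.02 board up/left/out [0.0743 0.0762 0.1489] jaw -1.571 tilt err 0.24 F board [-0.6 -0.7  0. ] open 0.0512 q [-0.29 -0.03  1.69  0.15  1.96 -1.25]
(array([ 0.12, -0.17, -0.12]), array([-0.0143,  0.0051, -0.0475]))
```

View pics/w1.png

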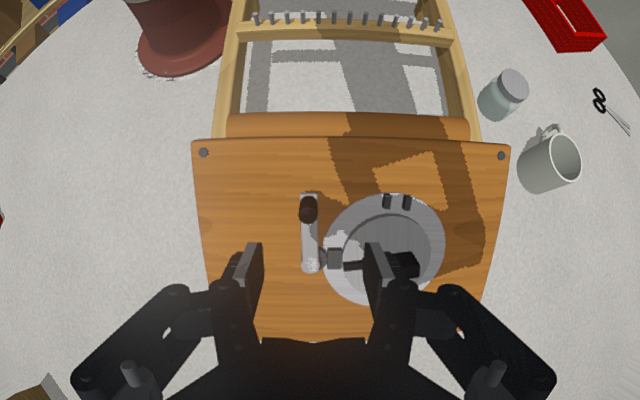

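```bash
cat >> h.py <<'E'
TC=np.array([[-4.36897121e-04,-9.54700229e-01,-2.97568955e-01,7.56013742e-02],[9.99999796e-01,-2.78139618e-04,-5.75856694e-04,-4.48851760e-04],[4.67004802e-04,-2.97569145e-01,9.54700155e-01,-1.43861789e-01],[0,0,0,1]])
def wproj(P,o):
    P=np.atleast_2d(P);X=R.from_rotvec(o['tool_rot']).inv().apply(P-o['tool_pos'])
    X=(X-TC[:3,3])@TC[:3,:3]
    r=np.hypot(X[:,0],X[:,1]);th=np.arctan2(r,X[:,2]);k=309.70691628693146*th/np.maximum(r,1e-9)
    return np.c_[313.00187670200427+k*X[:,0],197.50863912761955+k*X[:,1]]
E
python3 - <<'E'
from h import *
from station import ctrl
o=ctrl.get_obs()
im=cv2.imread('pics/w1.png')
pts={'TL':(.122,.2,0),'TR':(.122,-.14,0),'pegtop':(.065,.08,.057),'pegbot':(.065,.08,.023),'piv':(0,.08,.023),'gate':(.061*np.cos(-.097),.061*np.sin(-.097),.0125)}
for k,v in pts.items(): print(k,wproj(B2W(*v),o).round(1))
a=np.linspace(0,2*np.pi,180)
ov=cv2.resize(im,None,fx=1,fy=1)
for rad,out in((.069,.003),(.048,.013)):
    q=wproj(world(p,bl(rad*np.cos(a),rad*np.sin(a),out)),o)
    for x in q: cv2.circle(ov,tuple(int(round(v)) for v in x),0,(0,0,255),-1)
for v in pts.values():
    x=wproj(B2W(*v),o)[0];cv2.circle(ov,tuple(int(round(t)) for t in x),1,(0,255,0),-1)
cv2.imwrite('pics/ov1.png',cv2.resize(ov[120:320,180:520],None,fx=2.3,fy=2.3,interpolation=cv2.INTER_NEAREST))
E
```

```text
TL [[190.  136.9]]
TR [[511.8 142.7]]
pegtop [[309.4 211.2]]
pegbot [[310.  198.6]]
piv [[310.2 261.2]]
gate [[398.4 199.6]]
```

View pics/ov1.png

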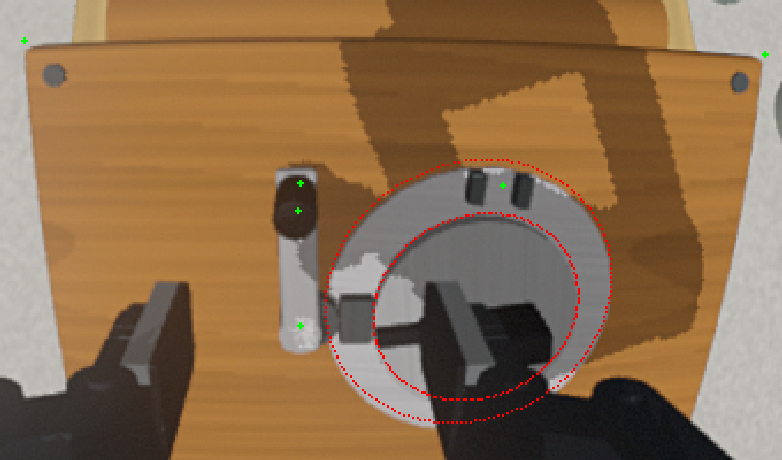

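```bash
python3 - <<'E'
from h import *
from station import ctrl
o=ctrl.get_obs()
z=lambda a:(np.array(a,float)+.5)/2.3-.5+[180,120]
m=z([(27,47),(762,58),(300,337),(295,205),(470,166)])
# ring topmost edge, ring left edge (330,290)
P=bl([.122,.122,0,.065,.069],[.2,-.14,.08,.08,0],[0,0,.023,.057,.003])
P=P[:4];m=m[:4]
m[3]=z((296,188))
f=lambda p:(wproj(world(p,P),o)-m).ravel()
r=least_squares(f,p);print(p,r.x,r.cost);print(r.fun.reshape(-1,2).round(1))
d=r.x-p;u,l,n=frame();print(d[:2]@u[:2],d[:2]@l[:2])
E
```

```text
[ 0.51151237  0.04026316 -3.73626517] [ 0.51106084  0.04022705 -3.73895214] 68.67411175214556
[[-1.3 -4.1]
 [ 0.8 -2.3]
 [-0.3 -5.6]
 [ 0.7  9. ]]
0.00031237731477641096 0.00028287356338548665
```

```bash
python3 - <<'E'
from h import *
from station import ctrl
o=ctrl.get_obs()
z=lambda a:(np.array(a,float)+.5)/2.3-.5+[180,120]
m=z([(27,47),(762,58),(300,337),(295,217)])
P=bl([.122,.122,0,.065],[.2,-.14,.08,.08],[0,0,.023,.057])
f=lambda p:(wproj(world(p,P),o)-m).ravel()
r=least_squares(f,p);print(r.x,r.cost);print(r.fun.reshape(-1,2).round(1))
d=r.x-p;u,l,n=frame();print('du,dl',d[:2]@u[:2],d[:2]@l[:2])
f=lambda p:(wproj(world(p[:3],P)+[0,0,p[3]],o)-m).ravel()
r=least_squares(f,np.r_[p,0]);print(r.x,r.cost);print(r.fun.reshape(-1,2).round(1))
a=cv2.imread('pics/w1.png')[180:290,280:460];cv2.imwrite('pics/z2.png',cv2.resize(a,None,fx=4.4,fy=4.4,interpolation=cv2.INTER_CUBIC))
E
```

```text
[ 0.51400184  0.0383247  -3.73547068] 5.55453418456864
[[-2.1 -0.2]
 [ 1.   0.3]
 [-0.2 -1.8]
 [ 1.1  1. ]]
du,dl -0.0027796068837720182 0.00021098916145127007
[ 5.13751748e-01  3.84620702e-02 -3.73564136e+00 -1.91980950e-03] 4.62191579022326
[[-1.4  0.2]
 [ 0.   0.7]
 [-0.2 -2.2]
 [ 1.1  1. ]]
```

View pics/z2.png

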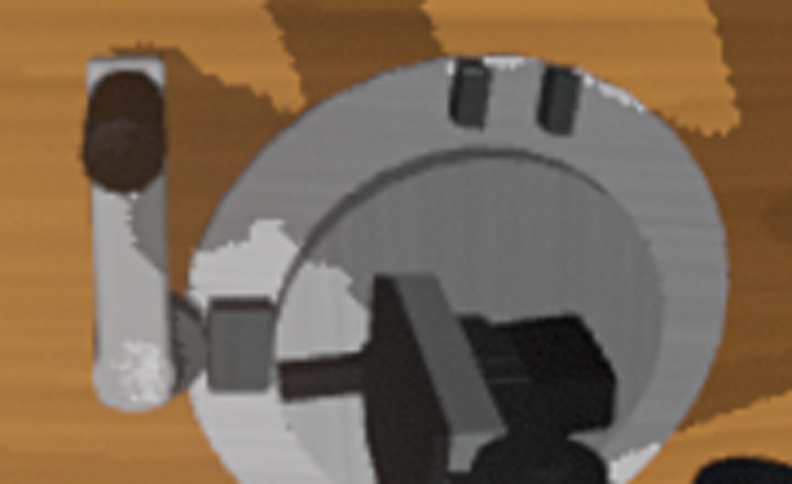

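```bash
python3 - <<'E'
from h import *
np.save('p.npy',[.5135,.0388,-3.7355])
E
python3 - <<'E'
from h import *
o=st(); print(plan(o,.063,.08,.1,np.pi/2,-1)[1],plan(o,.063,.08,.028,np.pi/2,-1),(B2W(0,0,.028)-B2W(0,0,.1)).round(4))
E
```

```text
t 2.08 board up/left/out [0.0766 0.076  0.1478] jaw -1.571 tilt err 0.22 F board [ 0.6 -0.2  0.1] open 0.0512 q [-0.29 -0.03  1.69  0.15  1.96 -1.25]
[-0.0109  0.0025 -0.0486] (array([ 0.13, -0.16, -0.09]), array([-0.0389,  0.0214, -0.1121])) [-0.028   0.0189 -0.0636]
```

drive_tool:
  moves: [0, 0, 0, -0.011, 0.0025, -0.0485, 0.4, 0, 0, 0, -0.009, 0.006, -0.021, 0.4, 0, 0, 0, -0.009, 0.006, -0.021, 0.4, 0, 0, 0, -0.01, 0.007, -0.0216, 0.4, 0, 0, 0, 0, 0, 0, 0.4]

```text
t: 2.7
tool_pos: [0.432, -0.0033, 0.1579]
tool_rot: [-0.778, -2.546, -0.19]
contact_force: [-0.5, 0.4, 0.1]
opening: 0.0511
```

```bash
python3 - <<'E'
from h import *
from station import ctrl
o=st()
cv2.imwrite("pics/w2.png",ctrl.get_image("wrist")[:,:,::-1])
E
```

```text
t 2.7 board up/left/out [0.0637 0.0805 0.0261] jaw -1.571 tilt err 0.38 F board [ 0.5 -0.  -0.2] open 0.0511 q [-0.28 -0.04  1.89  0.15  1.76 -1.26]
```

View pics/w2.png

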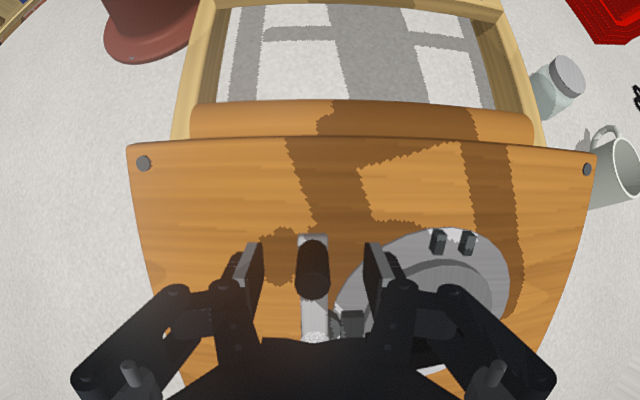

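drive_tool:
  moves: [0, 0, 0, -0.0095, -0.0141, 0, 0.4, 0, 0, 0, -0.0042, -0.007, -0.0002, 0.4, 0, 0, 0, -0.0042, -0.007, -0.0002, 0.4, 0, 0, 0, -0.002, -0.0078, -0.0014, 0.4, 0, 0, 0, -0.002, -0.0078, -0.0014, 0.4]

```text
t: 3.38
tool_pos: [0.412, -0.049, 0.156]
tool_rot: [-0.782, -2.549, -0.191]
contact_force: [1.5, 1.5, 1.2]
opening: 0.0514
```

drive_tool:
  moves: [0, 0, 0, -0.0002, -0.0078, -0.0022, 0.4, 0, 0, 0, -0.0002, -0.0078, -0.0022, 0.4, 0, 0, 0, 0.0012, -0.006, -0.0023, 0.4, 0, 0, 0, 0.0012, -0.006, -0.0023, 0.4, 0, 0, 0, 0, 0, 0, 0.4]

```text
t: 4.0
tool_pos: [0.4139, -0.0766, 0.1466]
tool_rot: [-0.782, -2.548, -0.189]
contact_force: [-1.0, 0.8, -0.0]
opening: 0.0512
```

```bash
python3 - <<'E'
from h import *
from station import ctrl
o=st()
cv2.imwrite("pics/w3.png",ctrl.get_image("wrist")[:,:,::-1])
a=ctrl.get_image("scene")[150:310,140:350,::-1];cv2.imwrite("pics/s3.png",cv2.resize(a,None,fx=3.6,fy=3.6,interpolation=cv2.INTER_CUBIC))
E
```

```text
t 4.0 board up/left/out [0.0354 0.1514 0.0283] jaw -1.573 tilt err 0.24 F board [ 1.1 -0.1 -0.6] open 0.0512 q [-0.41 -0.04  1.91  0.08  1.76 -1.39]
```

View pics/w3.png

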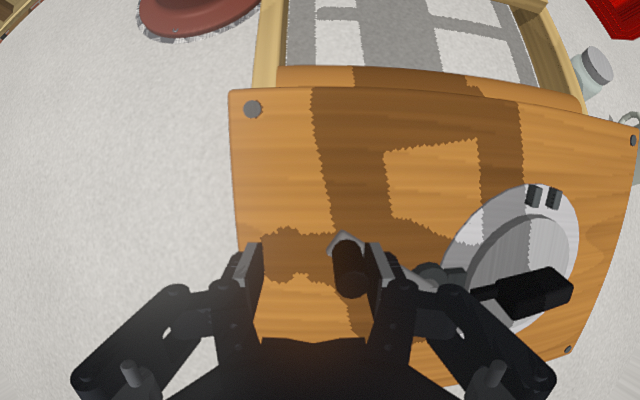

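View pics/s3.png

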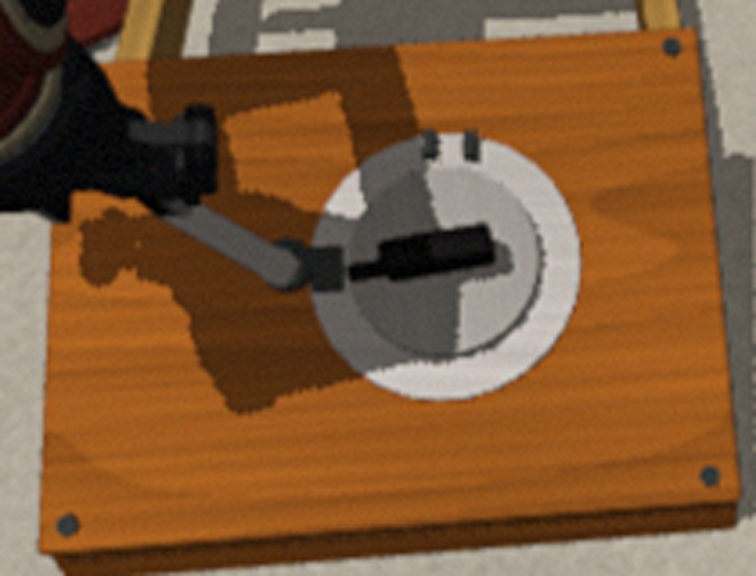

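```bash
python3 - <<'E'
from h import *
from station import ctrl
o=ctrl.get_obs()
im=cv2.imread('pics/w3.png')
for a in(1.65,1.75,1.85):
    ov=im.copy()
    def L(pts,c):
        q=wproj(np.vstack([B2W(x*np.cos(a)-y*np.sin(a),x*np.sin(a)+y*np.cos(a),z) for x,y,z in pts]),o)
        cv2.polylines(ov,[np.int32(np.round(q*8))],True,c,1,cv2.LINE_AA,3)
    L([(.027,.008,.045),(-.027,.008,.045),(-.027,-.008,.045),(.027,-.008,.045)],(0,255,0))
    L([(.047,.004,.017),(.027,.004,.017),(.027,-.004,.017),(.047,-.004,.017)],(0,0,255))
    cv2.imwrite(f'pics/ov3_{a}.png',cv2.resize(ov[230:340,420:600],None,fx=2.2,fy=2.2,interpolation=cv2.INTER_CUBIC))
import glob
cv2.imwrite('pics/ov3.png',np.hstack([cv2.imread(f'pics/ov3_{a}.png')[:,:] for a in(1.65,1.75)]))
cv2.imwrite('pics/ov3b.png',cv2.imread('pics/ov3_1.85.png'))
o=st();print(B2W(0,0,.1)-(o['tool_pos']+.06*frame()[2]))
E
```

```text
t 4.1 board up/left/out [0.0357 0.1511 0.0285] jaw -1.573 tilt err 0.23 F board [0.  0.1 0.7] open 0.051 q [-0.41 -0.04  1.91  0.08  1.76 -1.39]
[ 0.11514259  0.1045627  -0.00656867]
```

View pics/ov3.png

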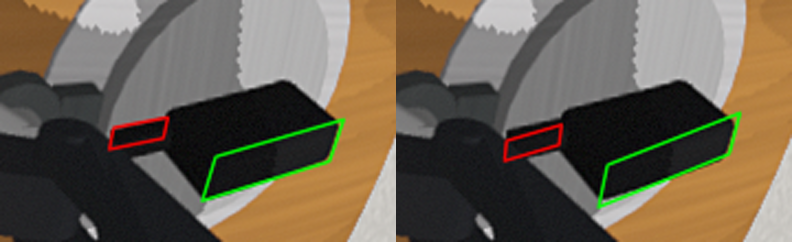

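View pics/ov3b.png

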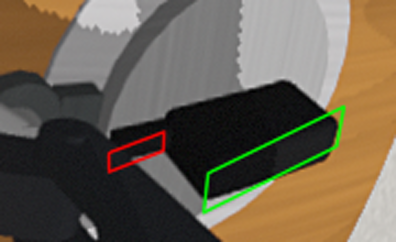

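drive_tool:
  moves: [0, 0, 0, 0.0117, -0.0079, 0.0265, 0.2, 0, 0, 0, 0.0117, -0.0079, 0.0265, 0.0, -3.25, 2.19, -7.37, 0.0192, 0.0174, -0.0011, 0.0, -3.25, 2.19, -7.37, 0.0192, 0.0174, -0.0011, 0.0, -3.25, 2.19, -7.37, 0.0192, 0.0174, -0.0011, 0.0]

```text
t: 4.72
tool_pos: [0.4956, -0.0392, 0.1968]
tool_rot: [-1.314, -2.304, -0.046]
contact_force: [0.1, -0.0, 0.1]
opening: 0.0856
```

drive_tool:
  moves: [-3.25, 2.19, -7.37, 0.0192, 0.0174, -0.0011, 0.0, -3.25, 2.19, -7.37, 0.0192, 0.0174, -0.0011, 0.0, -3.25, 2.19, -7.37, 0.0192, 0.0174, -0.0011, 0.0, -3.25, 2.19, -7.37, 0, 0, 0, 0, -3.25, 2.19, -7.37, 0, 0, 0, 0]

```text
t: 5.35
tool_pos: [0.5527, 0.0129, 0.1932]
tool_rot: [-2.058, -1.692, 0.192]
contact_force: [1.0, 0.1, -0.5]
opening: 0.0852
```

drive_tool:
  moves: [-3.25, 2.19, -7.37, 0, 0, 0, 0, -3.25, 2.19, -7.37, 0, 0, 0, 0, 0, 0, 0, 0, 0, 0, 0, 0, 0, 0, 0, 0, 0, 0, 0, 0, 0, 0, 0, 0, 0]

```text
t: 5.98
tool_pos: [0.5526, 0.0126, 0.1934]
tool_rot: [-2.293, -1.39, 0.281]
contact_force: [0.9, 0.1, -0.1]
opening: 0.0852
```

```bash
python3 - <<'E'
from h import *
from station import ctrl
o=st()
im=ctrl.get_image("wrist")[:,:,::-1].copy()
cv2.imwrite("pics/w4.png",im)
a=1.68
q=wproj(np.vstack([B2W(x*np.cos(a)-y*np.sin(a),x*np.sin(a)+y*np.cos(a),.045) for x,y in((.027,.008),(-.027,.008),(-.027,-.008),(.027,-.008))]),o)
cv2.polylines(im,[np.int32(np.round(q*8))],True,(0,255,0),1,cv2.LINE_AA,3)
cv2.imwrite("pics/w4o.png",im)
print(plan(o,0,0,.018,1.68+np.pi/2,1))
E
```

```text
t 5.97 board up/left/out [-0.000e+00 -1.000e-04  1.001e-01] jaw -3.028 tilt err 0.16 F board [-0.7 -0.6  0.2] open 0.0852 q [-0.2   0.19  1.58  0.19  1.82  0.28]
(array([-0.19, -0.06, -0.2 ]), array([-0.032 ,  0.0215, -0.0725]))
```

View pics/w4o.png

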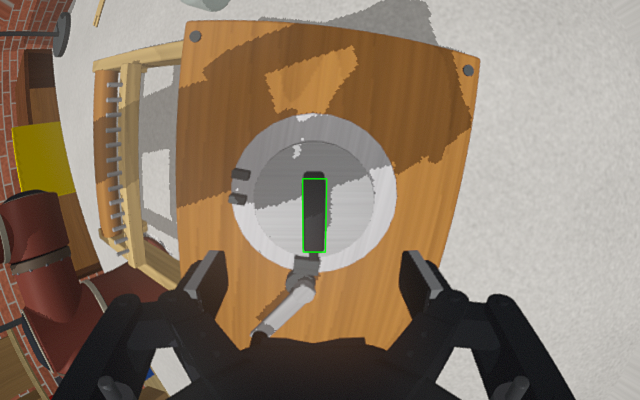

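drive_tool:
  moves: [0, 0, 0, -0.0078, 0.0053, -0.0177, 0, 0, 0, 0, -0.0078, 0.0053, -0.0177, 0, 0, 0, 0, -0.0078, 0.0053, -0.0177, 0, 0, 0, 0, -0.0078, 0.0053, -0.0177, 0, 0, 0, 0, 0, 0, 0, 0]
  newtons: 30

```text
t: 6.65
tool_pos: [0.5193, 0.0345, 0.1204]
tool_rot: [-2.291, -1.387, 0.286]
contact_force: [0.8, -0.1, 0.1]
opening: 0.0852
```

```bash
python3 - <<'E'
from h import *
from station import ctrl
im=cv2.imread('pics/w4.png')
o=st()
cv2.imwrite("pics/w5.png",ctrl.get_image("wrist")[:,:,::-1])
E
```

```text
t 6.65 board up/left/out [0.0008 0.0003 0.0169] jaw -3.03 tilt err 0.41 F board [-0.6 -0.4  0.4] open 0.0852 q [-0.18  0.19  1.71  0.19  1.69  0.28]
```

View pics/w5.png

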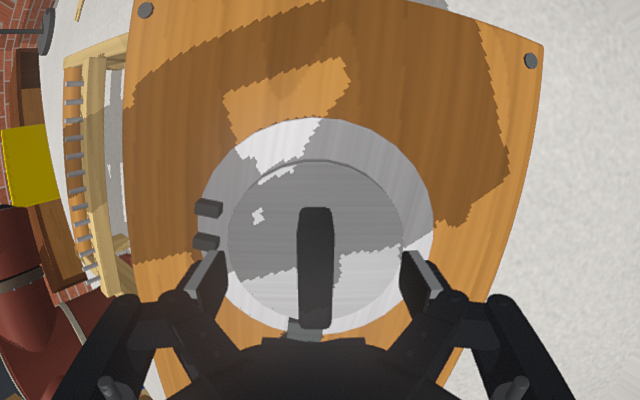

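drive_tool:
  moves: [0, 0, 0, 0.0016, -0.0011, 0.0035, 0.5, 0, 0, 0, 0, 0, 0, 0.7, 0, 0, 0, 0, 0, 0, 0.9, 0, 0, 0, 0, 0, 0, 0.9, 0, 0, 0, 0, 0, 0, 0.9]
  newtons: 30

```text
t: 7.32
tool_pos: [0.5232, 0.0326, 0.1265]
tool_rot: [-2.294, -1.389, 0.281]
contact_force: [-0.4, -0.2, 1.5]
opening: 0.0157
```

```bash
python3 - <<'E'
from h import *
from station import ctrl
o=st()
im=cv2.imread('pics/w4.png')[160:215,215:265];cv2.imwrite('pics/g4.png',cv2.resize(im,None,fx=10,fy=10,interpolation=cv2.INTER_CUBIC))
im=ctrl.get_image("wrist")[:,:,::-1];cv2.imwrite("pics/w6.png",im)
E
```

```text
t 7.33 board up/left/out [-0.0001 -0.0003  0.0244] jaw -3.029 tilt err 0.14 F board [0.9 0.4 1.2] open 0.0157 q [-0.18  0.19  1.7   0.19  1.7   0.28]
```

View pics/g4.png

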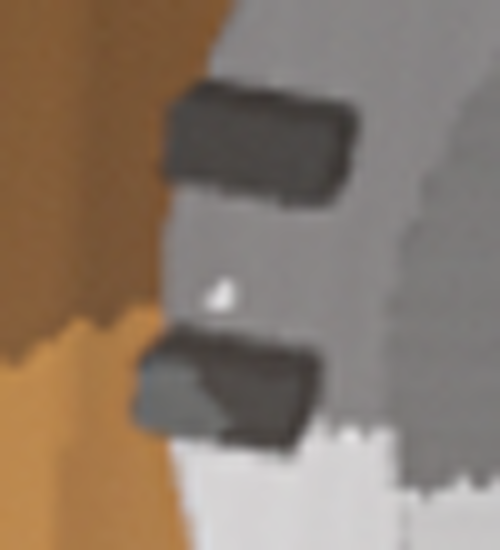

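View pics/w6.png

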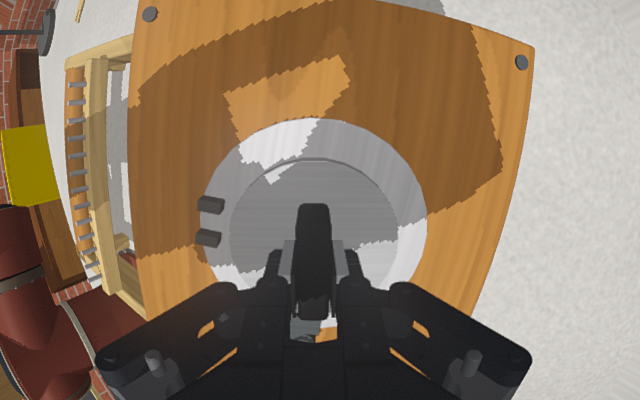

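```bash
python3 - <<'E'
from h import *
o=dict(tool_pos=np.array([.5526,.0126,.1934]),tool_rot=np.array([-2.293,-1.39,.281]))
m=np.array([239,186.6])
r=least_squares(lambda a:(wproj(B2W(a[1]*np.cos(a[0]),a[1]*np.sin(a[0]),.011),o)-m).ravel(),[-.1,.061]);print(r.x)
f=wproj(B2W(0,0,.013),o);print(f)
E
```

```text
[-0.0895198   0.06084968]
[[313.94031994 202.14303644]]
```

drive_tool:
  moves: [-2.64, 1.78, -6.0, 0, 0, 0, 0.9, -2.64, 1.78, -6.0, 0, 0, 0, 0.9, -2.64, 1.78, -6.0, 0, 0, 0, 0.9, -2.64, 1.78, -6.0, 0, 0, 0, 0.9, -2.64, 1.78, -6.0, 0, 0, 0, 0.9]

```text
t: 8.0
tool_pos: [0.5232, 0.0326, 0.1265]
tool_rot: [-2.657, -0.667, 0.454]
contact_force: [0.3, -1.2, 2.1]
opening: 0.0153
```

drive_tool:
  moves: [-2.64, 1.78, -6.0, 0, 0, 0, 0.9, -2.64, 1.78, -6.0, 0, 0, 0, 0.9, -2.64, 1.78, -6.0, 0, 0, 0, 0.9, -2.64, 1.78, -6.0, 0, 0, 0, 0.9, -2.64, 1.78, -6.0, 0, 0, 0, 0.9]

```text
t: 8.62
tool_pos: [0.5232, 0.0327, 0.1265]
tool_rot: [-2.822, 0.142, 0.599]
contact_force: [-0.2, 0.3, 2.3]
opening: 0.0154
```

```bash
python3 - <<'E'
from h import *
o=st(); print(plan(o,0,0,.0244,-.095+np.pi/2,1))
E
```

```text
t 8.62 board up/left/out [-0.     -0.0004  0.0244] jaw 2.065 tilt err 0.2 F board [ 1.4 -0.2  1.9] open 0.0154 q [-0.18  0.19  1.7   0.19  1.7   1.47]
(array([-13.21,   9.03, -29.71]), array([-0.0002, -0.0003,  0.0001]))
```

drive_tool:
  moves: [-2.64, 1.78, -6.0, 0, 0, 0, 0.9, -2.64, 1.78, -6.0, 0, 0, 0, 0.9, -2.64, 1.78, -6.0, 0, 0, 0, 0.9, -2.64, 1.78, -6.0, 0, 0, 0, 0.9, -2.64, 1.78, -6.0, 0, 0, 0, 0.9]

```text
t: 9.25
tool_pos: [0.5232, 0.0327, 0.1265]
tool_rot: [-2.763, 0.998, 0.705]
contact_force: [1.5, 0.5, 1.9]
opening: 0.0156
```

drive_tool:
  moves: [0, 0, 0, 0, 0, 0, 0.9, 0, 0, 0, 0, 0, 0, 0.9, 0, 0, 0, 0, 0, 0, 0.9, 0, 0, 0, 0, 0, 0, 0.9, 0, 0, 0, 0, 0, 0, 0.9]

```text
t: 9.88
tool_pos: [0.5232, 0.0327, 0.1265]
tool_rot: [-2.763, 0.992, 0.704]
contact_force: [1.1, -0.7, 4.4]
opening: 0.0151
```

```bash
python3 - <<'E'
from h import *
from station import ctrl
o=st(); 
im=ctrl.get_image("wrist")[:,:,::-1];cv2.imwrite("pics/w7.png",im)
E
```

```text
t 9.88 board up/left/out [-0.0001 -0.0004  0.0244] jaw 1.476 tilt err 0.25 F board [ 1.  -0.1  4.5] open 0.0151 q [-0.18  0.19  1.7   0.19  1.7   2.06]
```

View pics/w7.png

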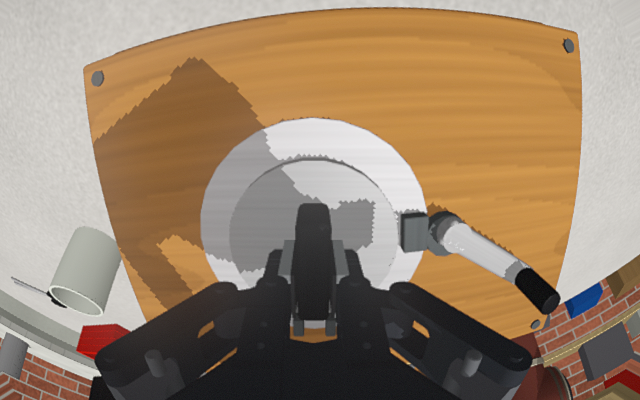

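drive_tool:
  moves: [0, 0, 0, 0, 0, 0, 0.7, 0, 0, 0, 0, 0, 0, 0.5, 0, 0, 0, 0, 0, 0, 0.4, 0, 0, 0, 0.008, -0.005, 0.018, 0.4, 0, 0, 0, 0.016, -0.01, 0.035, 0.4]

```text
t: 10.55
tool_pos: [0.5464, 0.0177, 0.1792]
tool_rot: [-2.763, 0.993, 0.71]
contact_force: [0.5, -0.4, 1.2]
opening: 0.0512
```

drive_tool:
  moves: [0, 0, 0, 0.016, -0.01, 0.035, 0.4, 3.9, -2.6, 8.8, 0, 0, 0, 0.4, 3.9, -2.6, 8.8, 0, 0, 0, 0.4, 3.9, -2.6, 8.8, 0, 0, 0, 0.4, 3.9, -2.6, 8.8, 0, 0, 0, 0.4]

```text
t: 11.18
tool_pos: [0.5638, 0.0073, 0.2156]
tool_rot: [-2.805, -0.016, 0.574]
contact_force: [-0.5, 0.5, 0.2]
opening: 0.0513
```

```bash
python3 - <<'E'
from h import *
from station import ctrl
o=st(); 
im=ctrl.get_image("wrist")[:,:,::-1];cv2.imwrite("pics/w8.png",im)
a=ctrl.get_image("scene")[150:310,140:350,::-1];cv2.imwrite("pics/s8.png",cv2.resize(a,None,fx=3.6,fy=3.6,interpolation=cv2.INTER_CUBIC))
E
```

```text
t 11.18 board up/left/out [-0.0005 -0.002   0.1255] jaw 2.177 tilt err 0.25 F board [ 0.7 -0.1 -0.2] open 0.0513 q [-0.21  0.2   1.53  0.19  1.86  1.36]
```

View pics/w8.png

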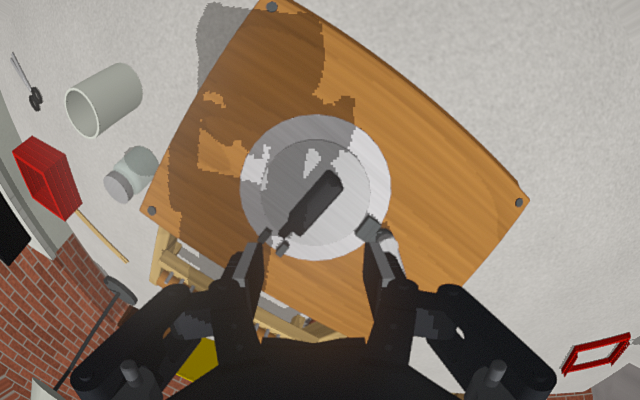

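View pics/s8.png

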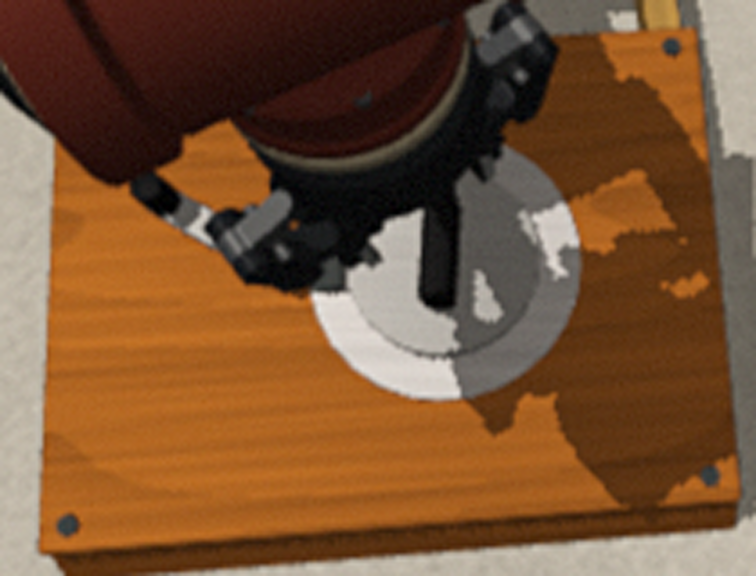

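```bash
python3 - <<'E'
from h import *
o=dict(tool_pos=np.array([.5232,.0327,.1265]),tool_rot=np.array([-2.763,.992,.704]))
for th in(.9,.95,1.0,1.05,1.1):
    print(th,[wproj(B2W(.065*np.cos(th),.08+.065*np.sin(th),z),o)[0].round(1) for z in(.023,.057)])
im=cv2.imread('pics/w7.png')[190:330,380:580];cv2.imwrite('pics/z7.png',cv2.resize(im,None,fx=4,fy=4))
o=st();th=1.0
print(plan(o,.065*np.cos(th),.08+.065*np.sin(th),.1,2.5,1),plan(o,.065*np.cos(th),.08+.065*np.sin(th),.028,2.5,1)[1])
# rotation state of w8: dial check
a=-.095
from station import ctrl
im=cv2.imread('pics/w8.png')
def L(pts,c):
    q=wproj(np.vstack([B2W(x*np.cos(a)-y*np.sin(a),x*np.sin(a)+y*np.cos(a),z) for x,y,z in pts]),o)
    cv2.polylines(im,[np.int32(np.round(q*8))],True,c,1,cv2.LINE_AA,3)
L([(.027,.008,.045),(-.027,.008,.045),(-.027,-.008,.045),(.027,-.008,.045)],(0,255,0))
L([(.047,0,.017),(.07,0,.0125)],(0,0,255))
cv2.imwrite('pics/ov8.png',cv2.resize(im[150:270,230:400],None,fx=4.5,fy=4.5,interpolation=cv2.INTER_CUBIC))
E
```

```text
0.9 [array([517.3, 281.8]), array([545.1, 310.6])]
0.95 [array([520.3, 277.9]), array([548.6, 306.3])]
1.0 [array([523.2, 274. ]), array([552. , 301.9])]
1.05 [array([525.9, 269.9]), array([555.2, 297.4])]
1.1 [array([528.5, 265.8]), array([558.3, 292.8])]
t 11.28 board up/left/out [-0.0005 -0.002   0.1253] jaw 2.171 tilt err 0.25 F board [-0.6  0.3 -0.1] open 0.0514 q [-0.21  0.2   1.53  0.19  1.86  1.37]
(array([ 7.11, -4.89, 16.74]), array([-0.1124, -0.0891, -0.0056])) [-0.1404 -0.0702 -0.0692]
```

View pics/z7.png

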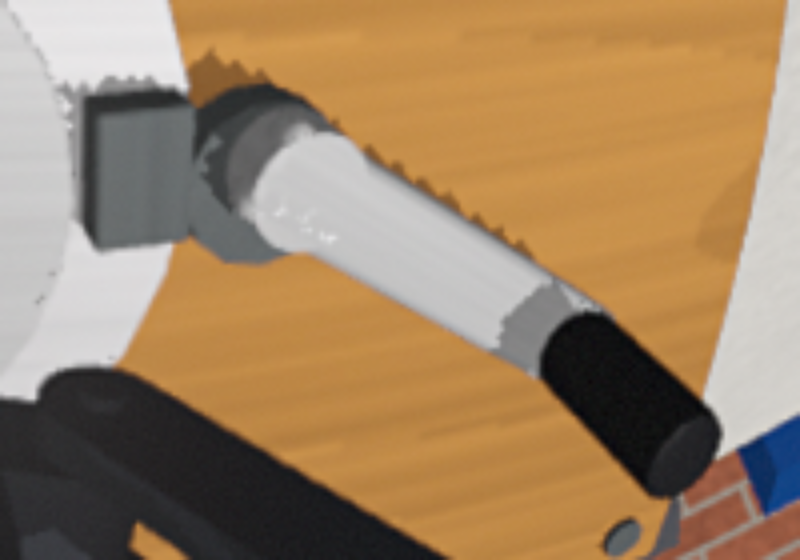

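View pics/ov8.png

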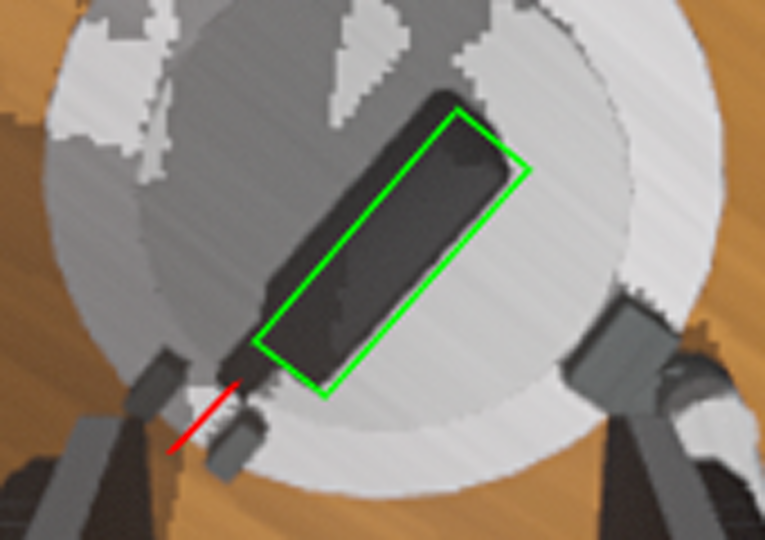

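drive_tool:
  moves: [2.4, -1.6, 5.6, -0.0375, -0.0297, -0.0019, 0.4, 2.4, -1.6, 5.6, -0.0375, -0.0297, -0.0019, 0.4, 2.4, -1.6, 5.6, -0.0375, -0.0297, -0.0019, 0.4, 0, 0, 0, 0, 0, 0, 0.4, 0, 0, 0, 0, 0, 0, 0.4]

```text
t: 11.9
tool_pos: [0.4511, -0.0816, 0.2092]
tool_rot: [-2.722, -0.46, 0.501]
contact_force: [0.2, 1.0, 0.5]
opening: 0.0514
```

```bash
python3 - <<'E'
from h import *
from station import ctrl
o=st(); th=.98
im=ctrl.get_image("wrist")[:,:,::-1];cv2.imwrite("pics/w9.png",im)
print(plan(o,.065*np.cos(th),.08+.065*np.sin(th),.028,2.5,1))
E
```

```text
t 11.9 board up/left/out [0.0351 0.1347 0.0994] jaw 2.499 tilt err 0.12 F board [ 0.6 -0.9  0.3] open 0.0514 q [-0.4  -0.01  1.77  0.1   1.86  0.84]
(array([-0.01, -0.13,  0.03]), array([-0.0282,  0.0199, -0.0625]))
```

View pics/w9.png

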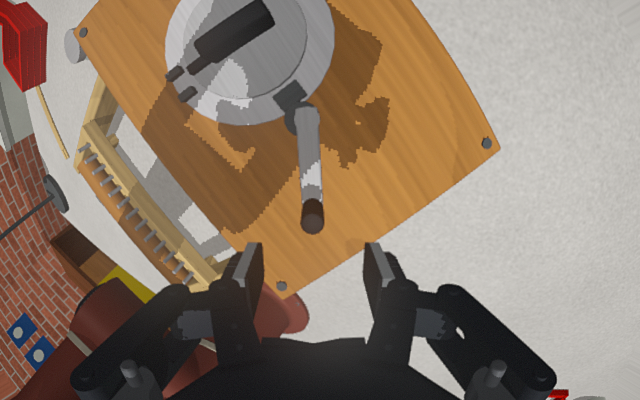

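drive_tool:
  moves: [0, 0, 0, -0.007, 0.005, -0.0156, 0.4, 0, 0, 0, -0.007, 0.005, -0.0156, 0.4, 0, 0, 0, -0.007, 0.005, -0.0156, 0.4, 0, 0, 0, -0.007, 0.005, -0.0156, 0.4, 0, 0, 0, 0, 0, 0, 0.4]

```text
t: 12.58
tool_pos: [0.4208, -0.0605, 0.1442]
tool_rot: [-2.718, -0.463, 0.507]
contact_force: [-0.5, -0.4, 1.3]
opening: 0.0514
```

```bash
python3 - <<'E'
from h import *
o=st()
u,l,n=frame()
P0=o['tool_pos'];prev=P0;pj=2.5
for th in(.98,.88,.78,.68,.58,.48,.38,.28,.18,.08,0,-.08):
    off=-.0176
    T=B2W(.065*np.cos(th)-off*np.sin(th)*1, .08+.065*np.sin(th)+off*np.cos(th), .028)
    j=1.571+max(th,0)-.03
    print(th,np.degrees((j-pj)*n).round(2),(T-prev).round(4)); prev=T;pj=j
E
```

```text
t 12.57 board up/left/out [0.0371 0.1342 0.0246] jaw 2.501 tilt err 0.43 F board [0.8 0.6 1. ] open 0.0514 q [-0.38 -0.02  1.9   0.1   1.75  0.84]
0.98 [ 0.47 -0.32  1.06] [-0.0031  0.0142  0.0094]
0.88 [-2.23  1.51 -5.06] [-0.0001  0.0064  0.002 ]
0.78 [-2.23  1.51 -5.06] [0.0005 0.0065 0.0017]
0.68 [-2.23  1.51 -5.06] [0.0012 0.0065 0.0014]
0.58 [-2.23  1.51 -5.06] [0.0018 0.0064 0.0011]
0.48 [-2.23  1.51 -5.06] [0.0023 0.0063 0.0008]
0.38 [-2.23  1.51 -5.06] [0.0029 0.0061 0.0005]
0.28 [-2.23  1.51 -5.06] [0.0034 0.0058 0.0002]
0.18 [-2.23  1.51 -5.06] [ 0.0039  0.0055 -0.0001]
0.08 [-2.23  1.51 -5.06] [ 0.0044  0.0051 -0.0004]
0 [-1.78  1.2  -4.05] [ 0.0038  0.0038 -0.0006]
-0.08 [ 0. -0.  0.] [ 0.0041  0.0035 -0.0008]
```

drive_tool:
  moves: [0, 0, 0, -0.0031, 0.0142, 0.0094, 0.4, -2.2, 1.5, -5.0, -0.0001, 0.0064, 0.002, 0.4, -2.2, 1.5, -5.0, 0.0005, 0.0065, 0.0017, 0.4, -2.2, 1.5, -5.0, 0.0012, 0.0065, 0.0014, 0.4, -2.2, 1.5, -5.0, 0.0018, 0.0064, 0.0011, 0.4]

```text
t: 13.2
tool_pos: [0.4236, -0.0214, 0.1632]
tool_rot: [-2.819, 0.087, 0.597]
contact_force: [0.4, -0.9, -0.4]
opening: 0.051
```

drive_tool:
  moves: [-2.2, 1.5, -5.0, 0.0023, 0.0063, 0.0008, 0.4, -2.2, 1.5, -5.0, 0.0029, 0.0061, 0.0005, 0.4, -2.2, 1.5, -5.0, 0.0034, 0.0058, 0.0002, 0.4, -2.2, 1.5, -5.0, 0.0039, 0.0055, -0.0001, 0.4, -2.2, 1.5, -5.0, 0.0044, 0.0051, -0.0004, 0.4]

```text
t: 13.82
tool_pos: [0.4406, 0.0075, 0.1642]
tool_rot: [-2.796, 0.799, 0.691]
contact_force: [-0.4, -1.9, -1.6]
opening: 0.0512
```

```bash
python3 - <<'E'
from h import *
from station import ctrl
o=st()
im=ctrl.get_image("wrist")[:,:,::-1];cv2.imwrite("pics/w10.png",im)
print(plan(o,.065,.08-.0176,.028,1.571,1))
E
```

```text
t 13.82 board up/left/out [0.0657 0.0668 0.0322] jaw 1.609 tilt err 0.15 F board [-1.4  1.8 -1. ] open 0.0512 q [-0.26 -0.03  1.87  0.16  1.77  1.87]
(array([-0.97,  0.52, -1.85]), array([ 0.0013,  0.0044, -0.004 ]))
```

View pics/w10.png

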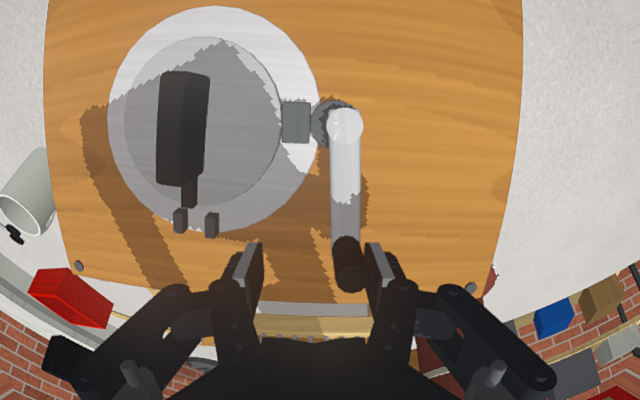

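drive_tool:
  moves: [0, 0, 0, 0.001, 0.0015, 0, 0.4, 0, 0, 0, 0.001, 0.0015, 0, 0.4, 0, 0, 0, 0.001, 0.0015, 0, 0.4, 0, 0, 0, 0.0005, 0.0008, 0, 0.4, 0, 0, 0, 0, 0, 0, 0.4]

```text
t: 14.5
tool_pos: [0.4427, 0.0119, 0.1629]
tool_rot: [-2.796, 0.795, 0.697]
contact_force: [-3.2, -5.2, 3.7]
opening: 0.0515
```

```bash
python3 - <<'E'
from h import *
from station import ctrl
o=st()
E
```

```text
t 14.5 board up/left/out [0.0657 0.0619 0.0307] jaw 1.611 tilt err 0.32 F board [1.5 6.  3.3] open 0.0515 q [-0.25 -0.03  1.87  0.17  1.77  1.87]
```

Force is 6 N now; push a little more and see whether it stalls.

drive_tool:
  moves: [0, 0, 0, 0.001, 0.0015, 0, 0.4, 0, 0, 0, 0.001, 0.0015, 0, 0.4, 0, 0, 0, 0.001, 0.0015, 0, 0.4, 0, 0, 0, 0, 0, 0, 0.4, 0, 0, 0, 0, 0, 0, 0.4]

```text
t: 15.12
tool_pos: [0.4429, 0.0123, 0.1626]
tool_rot: [-2.805, 0.8, 0.708]
contact_force: [-14.0, -21.9, 7.1]
opening: 0.051
```

```bash
python3 - <<'E'
from h import *
from station import ctrl
o=st()
im=ctrl.get_image("wrist")[:,:,::-1];cv2.imwrite("pics/w11.png",im)
E
```

```text
t 15.12 board up/left/out [0.0656 0.0615 0.0303] jaw 1.606 tilt err 0.84 F board [ 2.8 25.9  6.6] open 0.051 q [-0.24 -0.02  1.86  0.16  1.77  1.88]
```

View pics/w11.png

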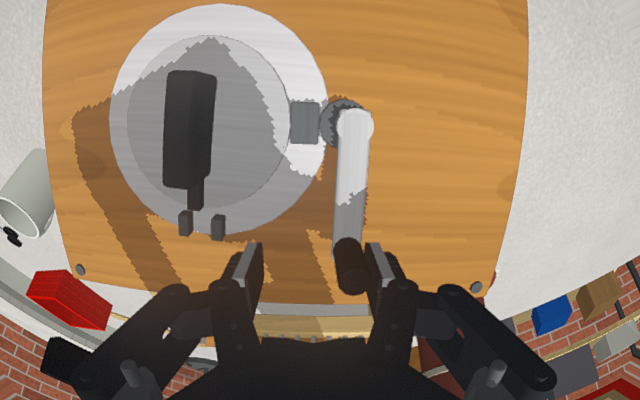

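drive_tool:
  moves: [0, 0, 0, -0.006, -0.009, 0, 0.4, 0, 0, 0, -0.0065, -0.0095, 0, 0.4, 0, 0, 0, 0.008, -0.005, 0.018, 0.4, 0, 0, 0, 0.012, -0.008, 0.0265, 0.4, 0, 0, 0, 0.016, -0.01, 0.035, 0.4]

```text
t: 15.8
tool_pos: [0.4704, -0.0242, 0.2436]
tool_rot: [-2.794, 0.793, 0.695]
contact_force: [1.6, -0.6, 0.6]
opening: 0.0513
```

drive_tool:
  moves: [0, 0, 0, 0.02, -0.012, 0.04, 0.4, 0, 0, 0, 0.02, 0, 0.03, 0.4, 0, 0, 0, 0.03, 0.0, 0.03, 0.4, 0, 0, 0, 0.02, 0, 0.01, 0.4, 0, 0, 0, 0, 0, 0, 0.4]

```text
t: 16.42
tool_pos: [0.5612, -0.0362, 0.3539]
tool_rot: [-2.796, 0.792, 0.69]
contact_force: [0.1, 0.8, 0.6]
opening: 0.0512
```

```bash
python3 - <<'E'
from h import *
from station import ctrl
o=st()
im=ctrl.get_image("wrist")[:,:,::-1];cv2.imwrite("pics/w12.png",im)
cv2.imwrite("pics/w12z.png",cv2.resize(im[40:290,200:500],None,fx=2.4,fy=2.4,interpolation=cv2.INTER_CUBIC))
a=ctrl.get_image("scene")[140:310,130:350,::-1];cv2.imwrite("pics/s12.png",cv2.resize(a,None,fx=3.5,fy=3.5,interpolation=cv2.INTER_CUBIC))
for k,v in {'gate':(.061*np.cos(-.095),.061*np.sin(-.095),.0125),'nose':(.047*np.cos(-.095),.047*np.sin(-.095),.019),'ctr':(0,0,.013),'peg':(.065,.08,.057)}.items(): print(k,wproj(B2W(*v),o))
E
```

```text
t 16.43 board up/left/out [0.0448 0.0355 0.258 ] jaw 1.613 tilt err 0.22 F board [ 0.6 -0.8  0.4] open 0.0512 q [-0.27  0.14  1.37  0.18  2.09  1.9 ]
gate [[281.7200541  173.71622643]]
nose [[282.4358735  164.18538026]]
ctr [[287.307217   126.95570768]]
peg [[351.63316429 189.03282885]]
```

View pics/w12z.png

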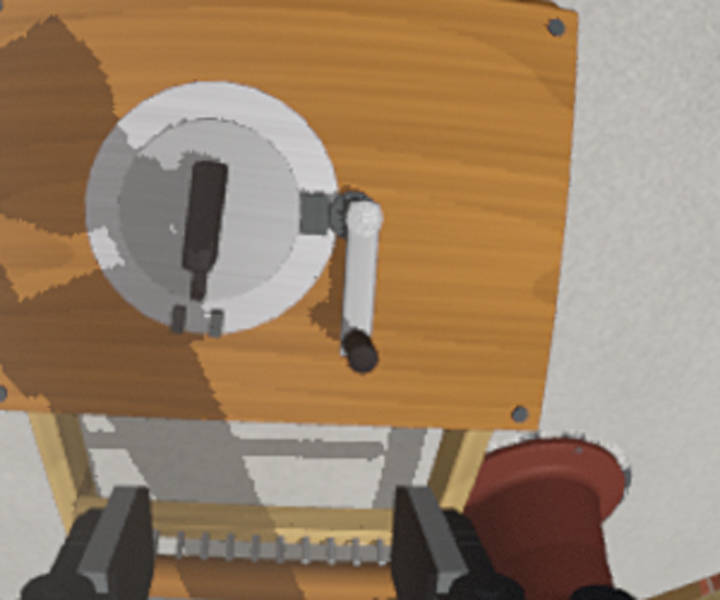

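View pics/s12.png

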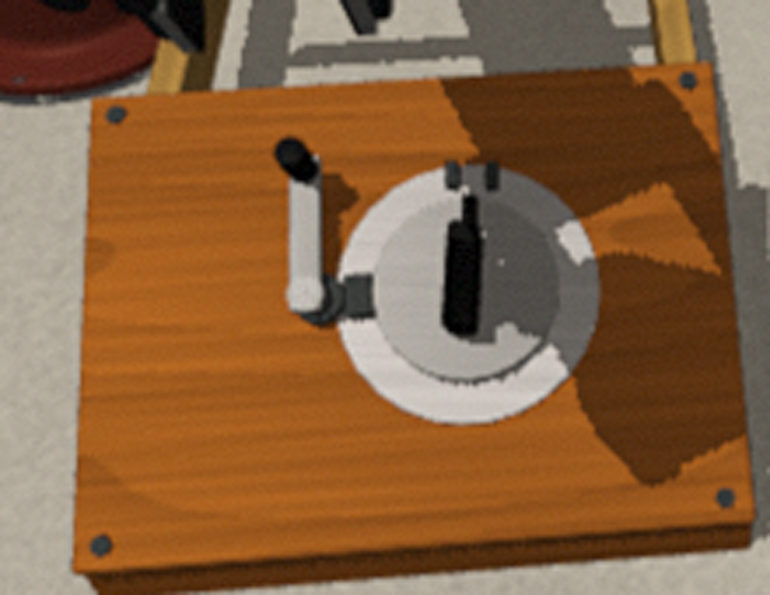

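```bash
python3 - <<'E'
from station import ctrl
print(ctrl.finish_job())
E
```

```text
the job is handed in; nothing more can be done
None
```

The job is handed in at about 16.4 s. The brake is home, the dial's nose stands in the gate, and the gripper is open and clear of the loom. No verdict was reported, so the points below are my own last checks.

**What I did:** I swung the brake lever off to about 0.98 rad with the peg loosely between the fingers, and the dial did not move. I then gripped the bar and turned the dial clockwise about 102° in one grasp. After letting go, I pushed the lever back until it stalled against its stop at about 26 N, and backed the arm away.

**Last checks:**
- **Nose:** in the wrist picture the tip is about 1.5 mm off the gate's middle line, against the 5 mm limit.
- **Brake lever:** it lies as it did at the start, pointing up the board.
- **Marker ring:** the lugs look to be where they were, with the ring angle still at about -0.095 rad. I judged this by eye in the final pictures and did not measure it again.
- **Mug and jar:** the arm never came near them.

**What disagreed:**
- The loom's position from the room cameras and from the wrist camera differed by about 3 mm, so I used a value between the two.
- The two early camera readings of the dial's starting angle also differed (1.68 and 1.79 rad). Closer pictures confirmed 1.68.
- The pictures show the board rising towards the robot, not to its right as the description says. I followed the pictures.

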